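# Move a coated lens on a peel to the inspection light

## Task

Pull the lens peel out of the low wooden drawer by its exposed blade, lay it flat on the open bench and let go, then take it again by its wooden handle. Slide its blade under the green-tinted lens on the red tray, carry the lens level on the blade to the grey inspection stand and leave it lying centred on that stand's two rails, the blade sinking between them. Finish by laying the peel flat on the open bench clear of the stand; the gripper must never touch the freshly coated lens, the lens must not be tipped or dropped, and the other things must stay where they are.

Things in the scene. Friction and masses are not known exactly. Their poses are not given: they have to be found in the camera images.
- peel: Loose flat peel, 190 long: aluminium blade and wooden handle in line, one flat underside. Origin on the underside, mid-length; x runs from the handle towards the blade tip, z up. Blade from x = +10 to +95 mm, 36 wide, 5 thick; handle from x = -95 to +12 mm, 18 wide, 24 high. About 120 g, balanced near the origin. It starts in the drawer, on a floor 16 mm above the bench, with the blade's last 45 to 70 mm overhanging the drawer's edge and the handle under the roof of the case.
- peel_grip (a point): Centre of the part of the peel's handle to hold, half-way up (12 mm above the underside), 45 mm behind the peel's origin, on its axis; axes as the peel's.
- peel_blade (a point): Point on the blade's upper face where the lens's centre should lie, 55 mm ahead of the peel's origin, 100 mm ahead of peel_grip, 5 mm above the underside; axes as the peel's.
- case: Fixed low wooden case, 160 deep, 220 wide, 60 high, with a shallow drawer standing 15 mm out of it that cannot be moved. Origin on the bench; +x is the way out of its mouth. The roof (underside at 52) ends at x = +20 mm, the drawer floor (top at 16) ends at x = +35 mm and has no front wall; nothing lies before it. Drawer inside 178 wide.
- lens: Loose green-tinted lens blank, a flat disc 75 mm in diameter, 8 thick, 40 g. Origin at the centre of its underside, z up. It starts on the tray's two rails, its centre within 5 mm of tray_top.
- tray_top (a point): Red lens tray, fixed: base 100 x 110, 8 high, with two rails along its x axis, 80 long, 14 wide, tops 40 mm above the bench, a clear gap of 48 mm between them, open at both ends. Point midway between the rails at the height of their tops; x along the rails; the -x end faces the robot's right, towards the drawer.
- stand_top (a point): Grey inspection stand, fixed: base 90 x 100, 10 high, white round light window in the middle, two rails with black tops along its x axis, 80 long, 14 wide, tops 60 mm above the bench, a clear gap of 48 mm between them, open at both ends. Point midway between the rails at the height of their tops; x along the rails; the -x end faces the robot's right, towards the drawer.
- jar_mid (a point): Bystander: squat glass jar of nose pads, 68 in diameter, 56 high; its centre.
- plier_mid (a point): Bystander: brass bridge plier lying flat, about 140 long, 60 wide, 12 high; near its pivot.
- frame_mid (a point): Bystander: silver rimless spectacle frame, about 135 x 135, 45 high; its middle.
- driver_grip (a point): Bystander: screwdriver with a blue handle lying flat, 150 long; its handle.
- cleaner_mid (a point): Bystander: upright bottle of lens cleaner, 44 in diameter, 120 high; its centre.
- tray: The red tray as a whole; origin on the bench, 40 mm below tray_top, same axes.
There are look-alikes about, which are no part of the job. What is meant by the lens is not blue or yellow, and is the larger of those in its own colour.

How it is judged:
By the outcome, as a careful person would: the job done as asked, in the order asked, and still so for the second after the job is handed in, with the robot touching nothing.
It also fails if it takes over 72 s, if anything falls off the work surface, if the arm or the gripper's body presses on something with over 40 N, if the wrist force passes 120 N, or if a joint passes its speed limit or range.

## Robot

A 6-joint arm with a two-finger parallel gripper is mounted at the origin on the work surface. World frame = base frame: x ahead of the robot, y to its left, z up, the work surface at z = 0. Lengths are in mm, angles in rad, forces in N, time in s.
With the tool pointing down it reaches from about 275 to 750 mm from the base axis. Payload 10.2 kg.
Tool frame: the origin (TCP) lies at the very end of the fingers, on their centre line; the grasp point (between the pads) lies 19 mm behind it; x points along the fingers, y is the direction in which the jaws open and shut, and the axes are right-handed (so a half turn about x gives the same grasp; the last joint's range is limited). The gripper opens to 85 mm and grips with 20 to 120 N. Pads are 22 mm wide; open, the fingers measure 114 mm over their backs; the gripper's body (76 mm by 85 mm) begins 54 mm behind the grasp point. The pads swing forward as they close: fully open they stand 13 mm farther back than shut.
Start: joints at [1.062, 0.313, 1.498, -0, 1.331, -0.223], TCP at [148.023, 503.706, 208.494] pointing down, gripper open.
Joint ranges: [-2.94, 2.94], [-0.97, 2.17], [0.19, 2.56], [-1.23, 4.37], [0.02, 3.11], [-2.88, 2.88]. Speed limits (rad/s): [2.39, 2.39, 3.01, 3.14, 3.14, 3.14].

## Interface

Orientations are given as a unit quaternion [w, x, y, z].
In Python, from rig import ctrl, viewer, finish_job gives the robot as it stands.
- The arm moves only by the tool carry_out, never from a script. Its argument "targets" is a list of rows, each an object of numbers: "x", "y", "z": the shift along the world's x, y, z in m; "ax", "ay", "az": the turn, a rotation vector about the world's x, y, z in rad; "hand": the opening, from -1 (shut) to 1 (fully open). A call has 1 to 5 rows; each row is the pose to reach, as a shift and turn from the pose commanded when the call began; what a row does not reach only later rows make up. A row lasts 1/8 s, in which the tool goes at most 62.5 mm and 10.7 degrees, less where a joint would pass 70% of its speed; a pose out of reach is approached as far as the arm can. A call with a gripper value outside its range is refused whole. The fingers move at their own pace and stop on an object; "grip_force" is the grip in N (left out, the last holds). Time passes only in rows, so rows that repeat a pose let the fingers close. It gives the time, the measured TCP pose, the force and the opening at its end, in the units of the state.
- ctrl.sense(): the state, without advancing time (a new reading comes with each control period).
- viewer.capture(name): name is "side" or "top"; returns the picture (384x512x3 uint8, blue, green, red); there is no depth.
- viewer.camera_info(name): a dict with "fx", "fy", "cx", "cy" (pixels), "k1" (the pictures are not rectified: a ray, as slopes to the right and down, at radius r is drawn at 1 + k1 r^2 times it, then the intrinsics apply), "R" (3x3) and "t" (3): a world point X has camera coordinates R X + t. Camera axes: x right, y down, z forward; pixel columns grow to the right and rows downward; lengths in mm; the calibration is good to about 2 mm. A picture is of the moment at which its call begins. camera_info takes no time and is no camera call.
- finish_job(): hands the job in, once; it reports no verdict.
The state is a dict: "time_s": time; "joints": joint angles; "dq": joint speeds; "tau": joint torques, N m; "eef_pos": TCP position; "ee_rot": TCP orientation; "force": force on the tool from outside, world axes, zero at the start; "wrist_torque": the same for the moment, N m; "grip_width": opening from 0.0 (shut) to 1.0 (fully open).
Only numpy, scipy, OpenCV 4.12 (cv2) and the standard library are available. Lean on these libraries where they do the work, as an engineer would, in place of code of your own. Each camera call takes 0.05 s, during which the arm holds its last target. There are 200 camera calls.

## Working session

There is one attempt and no reset: what is moved stays moved. The work goes in short steps, Python scripts to look and compute and a tool call to move; the robot and the scene stay as the last step left them, time stands still between calls to the robot, and variables do not carry over. Pictures are saved under pics/ and viewed, about 8 in all and at most 12, crops included, and the job is handed in when it is done.

Besides the shell and the picture viewer there is one more tool, called by a JSON object that holds its "fn" and its "kwargs". carry_out: Moves the arm, as the interface text tells. Its arguments: {"type":"object","properties":{"targets":{"type":"array"},"grip_force":{"type":"number"}},"required":["targets"]}

```bash
ls; mkdir -p pics; python3 - <<'E'
from rig import ctrl, viewer
import cv2,json
print(ctrl.sense())
for n in("side","top"):
    cv2.imwrite(f"pics/{n}0.png",cv2.resize(viewer.capture(n),None,fx=1.5,fy=1.5,interpolation=cv2.INTER_CUBIC)); print(n,viewer.camera_info(n))
E
```

```text
pics
{'time_s': 0.0, 'joints': array([ 1.06161066e+00,  3.13452390e-01,  1.49847014e+00, -7.16922357e-06,
        1.33100874e+00, -2.23399545e-01]), 'dq': array([-5.28009703e-04,  1.40453915e-03, -3.90710601e-04,  1.82625957e-05,
        3.78531201e-05,  3.89792453e-04]), 'tau': array([ 1.57517734e-03, -4.12275553e+01, -2.59737003e+01, -6.02413479e-05,
        4.24581769e-03,  4.11291762e-05]), 'eef_pos': array([147.86616985, 503.4320375 , 207.92143527]), 'ee_rot': array([ 0.69973277,  0.10025377,  0.70006719, -0.10113929]), 'force': array([0.24310339, 0.64936319, 0.06159362]), 'wrist_torque': array([-0.03441902,  0.01054595, -0.00010505]), 'grip_width': 0.998910728976337}
side {'fx': 428.05726539286275, 'fy': 428.05726539286275, 'cx': 254.44018407561225, 'cy': 190.97652154283867, 'k1': -0.15171493846385262, 'R': array([[-0.91378352, -0.40605709,  0.01083131],
       [-0.31942153,  0.7018367 , -0.63670647],
       [ 0.25093737, -0.58527163, -0.77103019]]), 't': array([ 511.14090436,  240.72618093, 1153.78355342])}
top {'fx': 369.155935078368, 'fy': 369.155935078368, 'cx': 254.00599629332635, 'cy': 192.43636441378789, 'k1': -0.08284383486407966, 'R': array([[-0.01644325, -0.99980063,  0.01132755],
       [-0.99771871,  0.01566503, -0.06566574],
       [ 0.0654752 , -0.01238147, -0.99777738]]), 't': array([7.55628993e-01, 5.85722544e+02, 9.97021247e+02])}
```

View pics/top0.png

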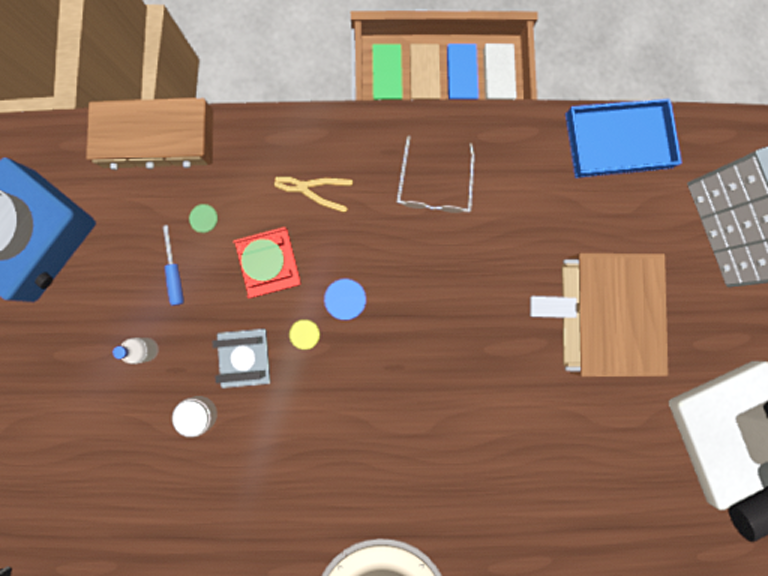

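View pics/side0.png

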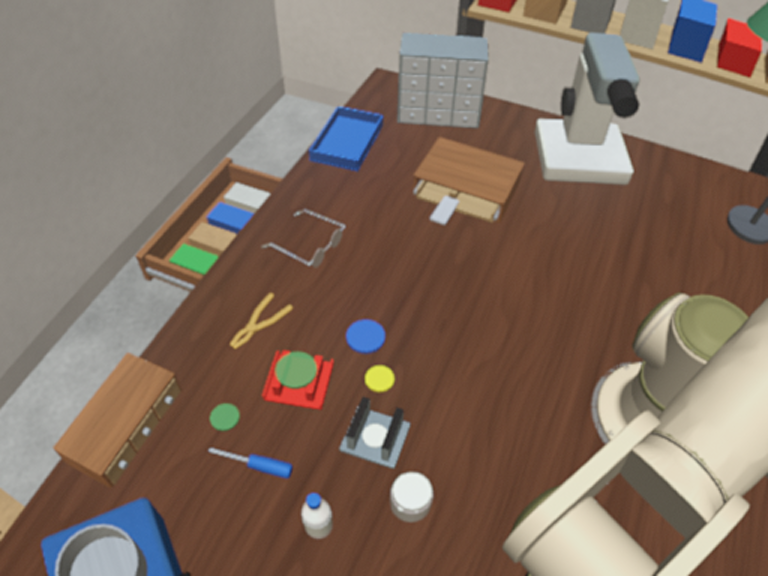

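The top view (1.5x) shows the blade at (553,307) leaving the drawer towards +y, the large green lens on the red tray at (263,260), and the stand at (243,358). It also shows the blue disc at (345,299), the yellow disc at (305,334) and the small green disc at (203,218). The side view agrees. Next I measure these by colour masks.

```bash
cat > h.py <<'E'
import numpy as np, cv2
from scipy.spatial.transform import Rotation as Rot
from rig import ctrl, viewer
def ray(n,uv):
    c=viewer.camera_info(n); K=np.array([[c['fx'],0,c['cx']],[0,c['fy'],c['cy']],[0,0,1]])
    p=cv2.undistortPoints(np.array(uv,float).reshape(-1,1,2),K,np.array([c['k1'],0,0,0.]))[:,0]
    R,t=np.array(c['R']),np.array(c['t']); return -R.T@t, np.c_[p,np.ones(len(p))]@R
def onz(n,uv,z):
    o,d=ray(n,uv); return (o+d*((z-o[2])/d[:,2])[:,None]).round(1)
def proj(n,X):
    c=viewer.camera_info(n); q=np.atleast_2d(X)@np.array(c['R']).T+c['t']; s=q[:,:2]/q[:,2:]
    s=s*(1+c['k1']*(s**2).sum(1))[:,None]; return s*c['fx']+[c['cx'],c['cy']]
def tri(uvA,uvB):
    a,da=ray("top",uvA);b,db=ray("side",uvB);da=da[0];db=db[0]
    k=np.linalg.lstsq(np.c_[da,-db],b-a,rcond=None)[0]; return ((a+da*k[0]+b+db*k[1])/2).round(1), np.linalg.norm(a+da*k[0]-b-db*k[1]).round(1)
def blobs(im,lo,hi,roi=None,amin=30):
    m=cv2.inRange(cv2.cvtColor(im,cv2.COLOR_BGR2HSV),np.array(lo),np.array(hi))
    if roi: q=np.zeros_like(m); x0,y0,x1,y1=roi; q[y0:y1,x0:x1]=m[y0:y1,x0:x1]; m=q
    cs=[c for c in cv2.findContours(m,cv2.RETR_EXTERNAL,cv2.CHAIN_APPROX_NONE)[0] if cv2.contourArea(c)>amin]
    return sorted(cs,key=cv2.contourArea,reverse=True)
def rect(n,c,z):  # min-area rectangle in world xy at plane z: centre, long axis angle deg, size
    P=onz(n,c.reshape(-1,2),z)[:,:2].astype(np.float32); (cx,cy),s,_=r=cv2.minAreaRect(P)
    b=cv2.boxPoints(r); e=b[1]-b[0]; f=b[2]-b[1]; e=e if np.hypot(*e)>np.hypot(*f) else f
    return round(cx,1),round(cy,1),round(float(np.degrees(np.arctan2(e[1],e[0]))%180),1),np.round(s,1)
E
python3 - <<'E'
from h import *
T=viewer.capture("top");S=viewer.capture("side")
g=blobs(T,(40,60,60),(85,255,255),(100,100,220,250))
for c in g: print("green",cv2.minEnclosingCircle(c)[0],onz("top",[cv2.minEnclosingCircle(c)[0]],48),rect("top",c,48))
for c in blobs(S,(40,60,60),(85,255,255),(120,200,240,300)): print("greenS",rect("side",c,48))
for c in blobs(T,(0,120,80),(8,255,255),(140,130,220,210))[:3]: print("red z8",rect("top",c,8),"z40",rect("top",c,40))
for c in blobs(T,(0,0,150),(180,60,255),(345,185,388,220)): print("blade",rect("top",c,21))
for c in blobs(S,(0,0,150),(180,60,255),(280,125,310,155)): print("bladeS",rect("side",c,21))
for c in blobs(T,(0,0,0),(180,255,75),(140,215,185,262),15): print("rail",rect("top",c,60))
for c in blobs(T,(0,0,190),(180,60,255),(150,225,178,250),15): print("win",rect("top",c,10))
for c in blobs(T,(80,15,70),(120,110,230),(140,215,185,262),15): print("base",rect("top",c,10))
for c in blobs(T,(8,60,100),(25,255,255),(370,165,450,255),50): print("case",rect("top",c,60),rect("top",c,16))
M=Rot.from_quat(np.roll(ctrl.sense()['ee_rot'],-1)).as_matrix();print(M.round(3))
def big(n,im,x0,y0,w,h):return cv2.resize(im[y0:y0+h,x0:x0+w],(w*4,h*4),interpolation=cv2.INTER_CUBIC)
A=big("t",T,140,140,100,130);B=big("t",T,340,160,100,130)
cv2.imwrite("pics/crop1.png",np.hstack([A,B])[:, :800])
E
```

```text
green (174.66494750976562, 172.88143920898438) [[639.8 204.1  48. ]] (639.6, 204.6, 88.9, array([73. , 70.4]))
green (135.1413116455078, 145.14674377441406) [[717.5 312.3  48. ]] (717.3, 312.0, 135.0, array([49.6, 49.9]))
greenS (640.6, 203.9, 129.3, array([68.6, 76. ]))
greenS (706.5, 341.8, 25.4, array([50.8, 49.8]))
red z8 (640.5, 203.9, 14.1, array([118.3, 106.6])) z40 (636.7, 197.6, 14.1, array([114.6, 103.2]))
blade (548.4, -327.4, 88.9, array([85.5, 38.9]))
bladeS (548.6, -329.1, 86.7, array([91.6, 42. ]))
win (468.0, 244.0, 93.8, array([57.9, 78.4]))
base (462.3, 248.4, 4.2, array([98.9, 89.6]))
case (532.2, -428.3, 178.3, array([223.6, 242.2])) (532.8, -447.8, 178.3, array([233.7, 253.1]))
[[-0.     0.282  0.959]
 [-0.001  0.959 -0.282]
 [-1.    -0.001 -0.   ]]
```

View pics/crop1.png

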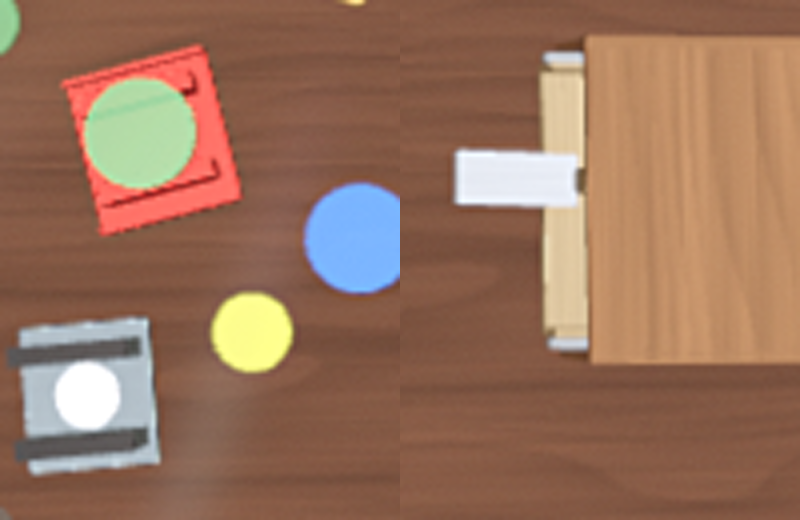

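Crop (4x): the tray is turned about 14° with the lens at its middle, the stand about 4°, and the blade overhangs by about 57 mm. Estimates:

| Item | Position (mm) | Direction |
|---|---|---|
| Lens | (640, 204) | – |
| Tray | – | x axis at 104° |
| Stand | about (463, 247) | x axis at 94° |
| Blade centre | (548, -328) | 88.7° |

I'll move above the blade.

{"fn": "carry_out", "kwargs": {"targets": [{"x": 0.026, "y": -0.054, "az": -0.18, "hand": 1}, {"x": 0.052, "y": -0.108, "az": -0.36, "hand": 1}, {"x": 0.078, "y": -0.162, "az": -0.54, "hand": 1}, {"x": 0.104, "y": -0.216, "az": -0.72, "hand": 1}, {"x": 0.13, "y": -0.27, "az": -0.9, "hand": 1}]}}

```text
invalid input at $.targets[0]: expected keys x, y, z, ax, ay, az, hand
```

{"fn": "carry_out", "kwargs": {"targets": [{"x": 0.026, "y": -0.054, "az": -0.15, "hand": 1}, {"x": 0.052, "y": -0.108, "az": -0.3, "hand": 1}, {"x": 0.078, "y": -0.162, "az": -0.411, "hand": 1}, {"x": 0.104, "y": -0.216, "az": -0.411, "hand": 1}, {"x": 0.13, "y": -0.27, "az": -0.411, "hand": 1}]}}

```text
invalid input at $.targets[0]: expected keys x, y, z, ax, ay, az, hand
```

```bash
python3 - <<'E'
from h import *
T=viewer.capture("top")
print("win",onz("top",[[162,239.25]],10))
# rail tops ends by crop coords (x4, origin 140,140), black tops
for r in [[8,357],[140,347],[16,450],[147,438]]: print(onz("top",[[140+r[0]/4,140+r[1]/4]],60))
s=ctrl.sense();print(s['time_s'],s['eef_pos'],Rot.from_quat(np.roll(s['ee_rot'],-1)).as_matrix().round(3))
E
```

```text
win [[460.5 247.8  10. ]]
[[490.3 289.   60. ]]
[[495.8 201.3  60. ]]
[[429.2 283.8  60. ]]
[[436.1 197.   60. ]]
0.25 [147.95133866 503.59726018 208.2348033 ] [[-0.     0.282  0.959]
 [-0.001  0.959 -0.282]
 [-1.    -0.001 -0.   ]]
```

{"fn": "carry_out", "kwargs": {"targets": [{"x": 0.026, "y": -0.054, "z": 0, "ax": 0, "ay": 0, "az": -0.18, "hand": 1}, {"x": 0.052, "y": -0.108, "z": 0, "ax": 0, "ay": 0, "az": -0.36, "hand": 1}, {"x": 0.078, "y": -0.162, "z": 0, "ax": 0, "ay": 0, "az": -0.54, "hand": 1}, {"x": 0.104, "y": -0.216, "z": 0, "ax": 0, "ay": 0, "az": -0.72, "hand": 1}, {"x": 0.13, "y": -0.27, "z": 0, "ax": 0, "ay": 0, "az": -0.9, "hand": 1}]}}

```text
time_s: 0.88
eef_pos: [278.4, 232.0, 208.6]
ee_rot: [0.586, 0.397, 0.585, -0.396]
force: [1.3, -0.0, -0.1]
grip_width: 1.002
```

{"fn": "carry_out", "kwargs": {"targets": [{"x": 0.026, "y": -0.054, "z": -0.01, "ax": 0, "ay": 0, "az": -0.15, "hand": 1}, {"x": 0.052, "y": -0.108, "z": -0.02, "ax": 0, "ay": 0, "az": -0.3, "hand": 1}, {"x": 0.078, "y": -0.162, "z": -0.03, "ax": 0, "ay": 0, "az": -0.411, "hand": 1}, {"x": 0.104, "y": -0.216, "z": -0.04, "ax": 0, "ay": 0, "az": -0.411, "hand": 1}, {"x": 0.13, "y": -0.27, "z": -0.05, "ax": 0, "ay": 0, "az": -0.411, "hand": 1}]}}

```text
time_s: 1.5
eef_pos: [408.6, -38.4, 158.3]
ee_rot: [0.493, 0.507, 0.493, -0.506]
force: [1.3, 1.5, 0.0]
grip_width: 1.001
```

{"fn": "carry_out", "kwargs": {"targets": [{"x": 0.028, "y": -0.055, "z": -0.01, "ax": 0, "ay": 0, "az": 0, "hand": 1}, {"x": 0.056, "y": -0.11, "z": -0.02, "ax": 0, "ay": 0, "az": 0, "hand": 1}, {"x": 0.084, "y": -0.165, "z": -0.03, "ax": 0, "ay": 0, "az": 0, "hand": 1}, {"x": 0.112, "y": -0.22, "z": -0.04, "ax": 0, "ay": 0, "az": 0, "hand": 1}, {"x": 0.14, "y": -0.275, "z": -0.05, "ax": 0, "ay": 0, "az": 0, "hand": 1}]}}

```text
time_s: 2.12
eef_pos: [548.6, -313.1, 108.0]
ee_rot: [0.493, 0.507, 0.493, -0.506]
force: [0.7, 0.6, 0.4]
grip_width: 1.002
```

{"fn": "carry_out", "kwargs": {"targets": [{"x": 0, "y": 0, "z": -0.04, "ax": 0, "ay": 0, "az": 0, "hand": 1}, {"x": 0, "y": 0, "z": -0.075, "ax": 0, "ay": 0, "az": 0, "hand": 1}, {"x": 0, "y": 0, "z": -0.097, "ax": 0, "ay": 0, "az": 0, "hand": 1}, {"x": 0, "y": 0, "z": -0.097, "ax": 0, "ay": 0, "az": 0, "hand": 0.3}, {"x": 0, "y": 0, "z": -0.097, "ax": 0, "ay": 0, "az": 0, "hand": 0.1}], "grip_force": 70}}

```text
time_s: 2.75
eef_pos: [548.5, -311.6, 12.6]
ee_rot: [0.494, 0.506, 0.493, -0.506]
force: [-0.4, 0.6, 0.4]
grip_width: 0.605
```

{"fn": "carry_out", "kwargs": {"targets": [{"x": 0, "y": 0, "z": 0, "ax": 0, "ay": 0, "az": 0, "hand": -1}, {"x": 0, "y": 0, "z": 0, "ax": 0, "ay": 0, "az": 0, "hand": -1}, {"x": 0, "y": 0, "z": 0, "ax": 0, "ay": 0, "az": 0, "hand": -1}, {"x": 0, "y": 0, "z": 0, "ax": 0, "ay": 0, "az": 0, "hand": -1}, {"x": 0, "y": 0, "z": 0, "ax": 0, "ay": 0, "az": 0, "hand": -1}], "grip_force": 70}}

```text
time_s: 3.38
eef_pos: [548.0, -311.2, 11.5]
ee_rot: [0.493, 0.506, 0.493, -0.506]
force: [-0.1, 0.1, 0.3]
grip_width: 0.003
```

The gripper shut fully, so it missed the blade. I'll look before moving anything.

```bash
python3 - <<'E'
from h import *
S=viewer.capture("side");T=viewer.capture("top")
s=ctrl.sense();print(s['eef_pos'],s['grip_width'],s['force'])
print(proj("side",[[548,-311,12]]),proj("top",[[548,-311,12]]))
cv2.imwrite("pics/c2.png",np.hstack([cv2.resize(S[90:190,250:350],(400,400),interpolation=2),cv2.resize(T[150:250,325:425],(400,400),interpolation=2)]))
E
```

```text
[ 547.96725073 -311.17746227   11.49358951] 0.002511954157101936 [-0.41235    -0.04423757 -1.17999368]
[[294.31192769 144.27673353]] [[362.29166224 204.34879835]]
```

View pics/c2.png

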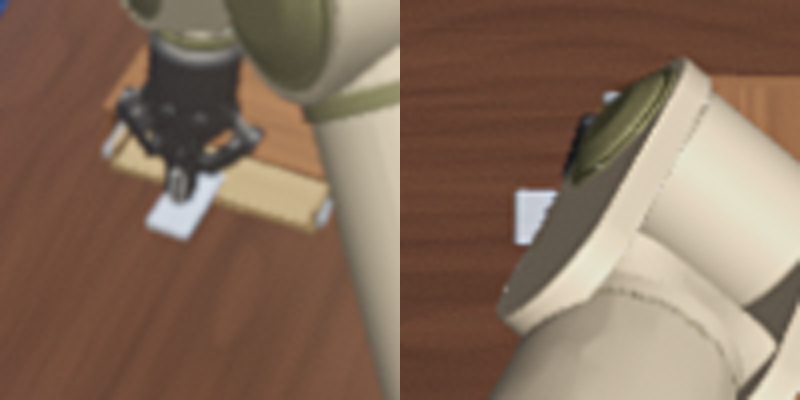

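The left crop (side view, 4x) shows the shut fingertips at about (180,200), lying over the blade's top, with the blade still in place. The tips stood too high as they closed. I'll rise, open, go lower and close again.

{"fn": "carry_out", "kwargs": {"targets": [{"x": 0, "y": 0, "z": 0.025, "ax": 0, "ay": 0, "az": 0, "hand": -1}, {"x": 0, "y": 0, "z": 0.03, "ax": 0, "ay": 0, "az": 0, "hand": 1}, {"x": 0, "y": 0, "z": 0.03, "ax": 0, "ay": 0, "az": 0, "hand": 1}, {"x": 0, "y": 0, "z": 0.03, "ax": 0, "ay": 0, "az": 0, "hand": 1}, {"x": 0, "y": 0, "z": 0.03, "ax": 0, "ay": 0, "az": 0, "hand": 1}]}}

```text
time_s: 4.1
eef_pos: [547.7, -311.0, 40.8]
ee_rot: [-0.493, -0.506, -0.494, 0.507]
force: [0.5, 0.1, 0.5]
grip_width: 0.851
```

{"fn": "carry_out", "kwargs": {"targets": [{"x": 0, "y": 0, "z": -0.02, "ax": 0, "ay": 0, "az": 0, "hand": 1}, {"x": 0, "y": 0, "z": -0.039, "ax": 0, "ay": 0, "az": 0, "hand": 1}, {"x": 0, "y": 0, "z": -0.039, "ax": 0, "ay": 0, "az": 0, "hand": 0.3}, {"x": 0, "y": 0, "z": -0.039, "ax": 0, "ay": 0, "az": 0, "hand": 0}, {"x": 0, "y": 0, "z": -0.039, "ax": 0, "ay": 0, "az": 0, "hand": -0.1}], "grip_force": 70}}

```text
time_s: 4.72
eef_pos: [548.3, -311.5, 3.3]
ee_rot: [0.494, 0.507, 0.493, -0.506]
force: [0.3, 0.9, 0.3]
grip_width: 0.451
```

{"fn": "carry_out", "kwargs": {"targets": [{"x": 0, "y": 0, "z": 0, "ax": 0, "ay": 0, "az": 0, "hand": -0.3}, {"x": 0, "y": 0, "z": 0, "ax": 0, "ay": 0, "az": 0, "hand": -0.3}, {"x": 0, "y": 0, "z": 0, "ax": 0, "ay": 0, "az": 0, "hand": -0.3}], "grip_force": 70}}

```text
time_s: 5.1
eef_pos: [548.0, -311.2, 2.6]
ee_rot: [0.494, 0.506, 0.493, -0.506]
force: [-0.1, -0.6, -0.1]
grip_width: 0.349
```

```bash
python3 - <<'E'
from h import *
S=viewer.capture("side");T=viewer.capture("top")
s=ctrl.sense();print(s['eef_pos'],s['grip_width'],s['force'],s['wrist_torque'])
for z in (0,21): print(proj("side",[[548,-311,z],[548,-285,z]]).round(1))
cv2.imwrite("pics/c3.png",cv2.resize(S[110:170,260:340],(800,600),interpolation=2))
E
```

```text
[ 547.99223232 -311.20586431    2.56305518] 0.3494564409371229 [-0.76910516  0.29274692  0.74104909] [-0.03851163 -0.02401301  0.02382816]
[[294.  146.8]
 [291.4 151.6]]
[[294.5 142.4]
 [291.8 147.2]]
```

View pics/c3.png

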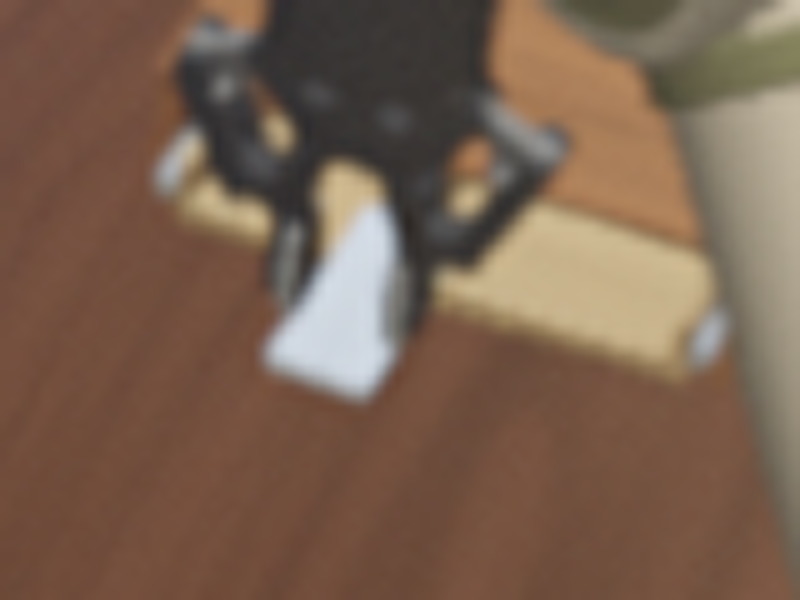

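Crop (10x): the fingers stand on both sides of the blade, at about (290,270) and (405,310). I'll now command a full close with force.

{"fn": "carry_out", "kwargs": {"targets": [{"x": 0, "y": 0, "z": 0, "ax": 0, "ay": 0, "az": 0, "hand": -1}, {"x": 0, "y": 0, "z": 0, "ax": 0, "ay": 0, "az": 0, "hand": -1}, {"x": 0, "y": 0, "z": 0, "ax": 0, "ay": 0, "az": 0, "hand": -1}], "grip_force": 70}}

```text
time_s: 5.58
eef_pos: [548.0, -311.2, 2.5]
ee_rot: [0.493, 0.506, 0.493, -0.506]
force: [-1.1, -0.4, -0.4]
grip_width: 0.003
```

```bash
python3 - <<'E'
from h import *
S=viewer.capture("side")
for z in (0,10,21,30): print(z,((proj("side",[[548,-311,z]])-[260,110])*10).round(0))
b=blobs(S,(0,0,150),(180,60,255),(280,125,312,155))
for c in b: print(rect("side",c,21))
cv2.imwrite("pics/c4.png",cv2.resize(S[110:170,260:340],(800,600),interpolation=2))
E
```

```text
0 [[340. 368.]]
10 [[343. 347.]]
21 [[345. 324.]]
30 [[347. 305.]]
(548.5, -319.3, 84.8, array([74.2, 40.6]))
```

View pics/c4.png

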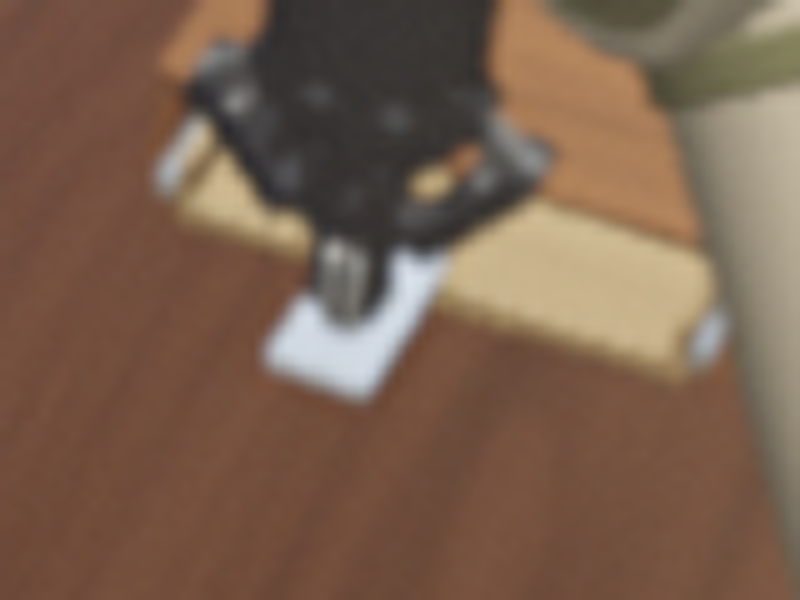

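Crop: the shut tips end at (348,325), which is z ≈ 21 on the blade's top, while the reported TCP z is 2.5 with no force. So the true finger end stands about 19 mm above the reported TCP; the earlier picture gave 20. I'll work with that offset and go lower in steps, watching the force.

{"fn": "carry_out", "kwargs": {"targets": [{"x": 0, "y": 0, "z": 0.012, "ax": 0, "ay": 0, "az": 0, "hand": 1}, {"x": 0, "y": 0, "z": 0.012, "ax": 0, "ay": 0, "az": 0, "hand": 1}, {"x": 0, "y": 0, "z": 0.012, "ax": 0, "ay": 0, "az": 0, "hand": 1}, {"x": 0, "y": 0, "z": -0.005, "ax": 0, "ay": 0, "az": 0, "hand": 1}, {"x": 0, "y": 0, "z": -0.01, "ax": 0, "ay": 0, "az": 0, "hand": 1}]}}

```text
time_s: 6.25
eef_pos: [547.1, -310.5, -9.6]
ee_rot: [-0.492, -0.506, -0.495, 0.507]
force: [-1.4, -0.0, 0.7]
grip_width: 0.995
```

{"fn": "carry_out", "kwargs": {"targets": [{"x": 0, "y": 0, "z": 0, "ax": 0, "ay": 0, "az": 0, "hand": 0.3}, {"x": 0, "y": 0, "z": 0, "ax": 0, "ay": 0, "az": 0, "hand": -0.05}, {"x": 0, "y": 0, "z": 0, "ax": 0, "ay": 0, "az": 0, "hand": -0.4}, {"x": 0, "y": 0, "z": 0, "ax": 0, "ay": 0, "az": 0, "hand": -0.4}, {"x": 0, "y": 0, "z": 0, "ax": 0, "ay": 0, "az": 0, "hand": -0.4}], "grip_force": 70}}

```text
time_s: 6.88
eef_pos: [548.1, -311.3, -7.1]
ee_rot: [0.494, 0.506, 0.493, -0.506]
force: [0.1, 0.6, 2.7]
grip_width: 0.392
```

{"fn": "carry_out", "kwargs": {"targets": [{"x": 0, "y": 0, "z": 0, "ax": 0, "ay": 0, "az": 0, "hand": -1}, {"x": 0, "y": 0, "z": 0, "ax": 0, "ay": 0, "az": 0, "hand": -1}, {"x": 0, "y": 0, "z": 0, "ax": 0, "ay": 0, "az": 0, "hand": -1}], "grip_force": 70}}

```text
time_s: 7.25
eef_pos: [548.1, -311.3, -7.3]
ee_rot: [0.494, 0.506, 0.493, -0.506]
force: [-0.4, 0.5, 3.2]
grip_width: 0.39
```

{"fn": "carry_out", "kwargs": {"targets": [{"x": 0, "y": 0.01, "z": 0.002, "ax": 0, "ay": 0, "az": 0, "hand": -1}, {"x": 0.001, "y": 0.03, "z": 0.002, "ax": 0, "ay": 0, "az": 0, "hand": -1}, {"x": 0.001, "y": 0.055, "z": 0.002, "ax": 0, "ay": 0, "az": 0, "hand": -1}, {"x": 0.002, "y": 0.08, "z": 0.002, "ax": 0, "ay": 0, "az": 0, "hand": -1}, {"x": 0.002, "y": 0.1, "z": 0.002, "ax": 0, "ay": 0, "az": 0, "hand": -1}]}}

```text
time_s: 7.88
eef_pos: [549.9, -209.0, -5.6]
ee_rot: [-0.494, -0.506, -0.494, 0.506]
force: [-0.6, -0.9, -0.7]
grip_width: 0.385
```

{"fn": "carry_out", "kwargs": {"targets": [{"x": 0.001, "y": 0.025, "z": 0, "ax": 0, "ay": 0, "az": 0, "hand": -1}, {"x": 0.001, "y": 0.055, "z": 0, "ax": 0, "ay": 0, "az": 0, "hand": -1}, {"x": 0.002, "y": 0.085, "z": 0, "ax": 0, "ay": 0, "az": 0, "hand": -1}, {"x": 0.003, "y": 0.115, "z": 0, "ax": 0, "ay": 0, "az": 0, "hand": -1}, {"x": 0.003, "y": 0.13, "z": 0, "ax": 0, "ay": 0, "az": 0, "hand": -1}]}}

```text
time_s: 8.5
eef_pos: [552.7, -79.3, -5.6]
ee_rot: [-0.494, -0.506, -0.494, 0.506]
force: [-0.6, 0.4, -0.9]
grip_width: 0.39
```

```bash
python3 - <<'E'
from h import *
S=viewer.capture("side");T=viewer.capture("top")
print(proj("side",[[551,-81,0],[551,-81,21]]),proj("top",[[551,-81,21]]))
print(ctrl.sense()['force'],ctrl.sense()['grip_width'])
cv2.imwrite("pics/c5.png",np.hstack([cv2.resize(S[120:240,200:320],(400,400),interpolation=2),cv2.resize(T[120:240,250:370],(400,400),interpolation=2)]))
E
```

```text
[[267.39287493 193.49317934]
 [267.62490263 189.19932896]] [[280.56068966 204.5749772 ]]
[-0.48771221 -0.90448919 -0.72601422] 0.38268790760961596
```

View pics/c5.png

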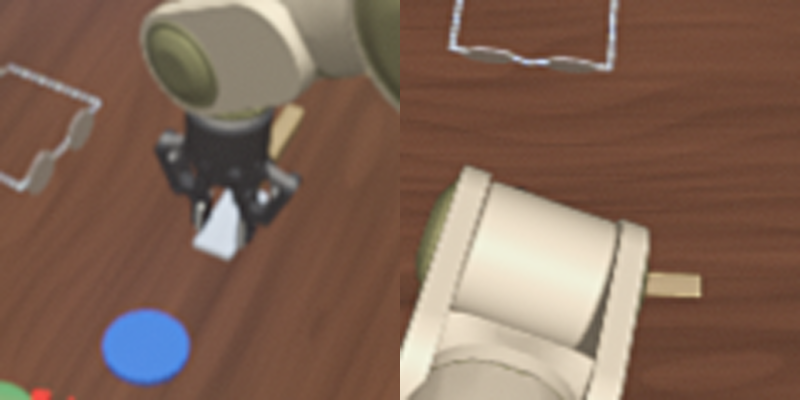

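The peel is held: blade at (220,230) in the left crop, handle end at (675,285) in the right one, axis straight. Lowering.

{"fn": "carry_out", "kwargs": {"targets": [{"x": 0, "y": 0, "z": -0.006, "ax": 0, "ay": 0, "az": 0, "hand": -1}, {"x": 0, "y": 0, "z": -0.01, "ax": 0, "ay": 0, "az": 0, "hand": -1}, {"x": 0, "y": 0, "z": -0.012, "ax": 0, "ay": 0, "az": 0, "hand": -1}, {"x": 0, "y": 0, "z": -0.012, "ax": 0, "ay": 0, "az": 0, "hand": -1}]}}

```text
time_s: 9.1
eef_pos: [552.9, -81.5, -17.7]
ee_rot: [-0.493, -0.507, -0.493, 0.507]
force: [-0.3, -0.5, -1.8]
grip_width: 0.387
```

{"fn": "carry_out", "kwargs": {"targets": [{"x": 0, "y": 0, "z": -0.002, "ax": 0, "ay": 0, "az": 0, "hand": -1}, {"x": 0, "y": 0, "z": -0.002, "ax": 0, "ay": 0, "az": 0, "hand": -1}]}}

```text
time_s: 9.35
eef_pos: [552.9, -81.2, -19.6]
ee_rot: [-0.493, -0.506, -0.494, 0.506]
force: [0.3, 0.3, -1.3]
grip_width: 0.39
```

{"fn": "carry_out", "kwargs": {"targets": [{"x": 0, "y": 0, "z": -0.002, "ax": 0, "ay": 0, "az": 0, "hand": -1}, {"x": 0, "y": 0, "z": -0.002, "ax": 0, "ay": 0, "az": 0, "hand": -1}]}}

```text
time_s: 9.6
eef_pos: [553.0, -81.2, -21.6]
ee_rot: [-0.494, -0.506, -0.493, 0.506]
force: [1.1, 0.5, -1.1]
grip_width: 0.383
```

{"fn": "carry_out", "kwargs": {"targets": [{"x": 0, "y": 0, "z": -0.0015, "ax": 0, "ay": 0, "az": 0, "hand": -1}, {"x": 0, "y": 0, "z": -0.0015, "ax": 0, "ay": 0, "az": 0, "hand": -1}]}}

```text
time_s: 9.85
eef_pos: [553.1, -81.2, -22.6]
ee_rot: [0.494, 0.506, 0.493, -0.506]
force: [-2.3, 1.3, 4.6]
grip_width: 0.384
```

Contact at the expected height. Opening, then rising.

{"fn": "carry_out", "kwargs": {"targets": [{"x": 0, "y": 0, "z": 0, "ax": 0, "ay": 0, "az": 0, "hand": 0.2}, {"x": 0, "y": 0, "z": 0, "ax": 0, "ay": 0, "az": 0, "hand": 0.6}, {"x": 0, "y": 0, "z": 0, "ax": 0, "ay": 0, "az": 0, "hand": 0.6}, {"x": 0, "y": 0, "z": 0.03, "ax": 0, "ay": 0, "az": 0, "hand": 0.6}, {"x": 0, "y": 0, "z": 0.08, "ax": 0, "ay": 0, "az": 0, "hand": 0.6}]}}

```text
time_s: 10.48
eef_pos: [552.0, -80.9, 56.7]
ee_rot: [-0.492, -0.506, -0.495, 0.507]
force: [1.6, 0.0, 0.2]
grip_width: 0.801
```

{"fn": "carry_out", "kwargs": {"targets": [{"x": -0.055, "y": -0.02, "z": 0.05, "ax": 0, "ay": 0, "az": 0, "hand": 0.6}, {"x": -0.11, "y": -0.02, "z": 0.06, "ax": 0, "ay": 0, "az": 0, "hand": 0.6}, {"x": -0.16, "y": -0.04, "z": 0.06, "ax": 0, "ay": 0, "az": 0, "hand": 0.6}, {"x": -0.16, "y": -0.09, "z": 0.06, "ax": 0, "ay": 0, "az": 0, "hand": 0.6}]}}

```text
time_s: 10.98
eef_pos: [389.6, -169.6, 116.9]
ee_rot: [-0.493, -0.506, -0.495, 0.506]
force: [1.2, -0.7, -0.1]
grip_width: 0.798
```

```bash
python3 - <<'E'
from h import *
S=viewer.capture("side");T=viewer.capture("top")
print(proj("top",[[553,-200,10],[553,-40,5]]),proj("side",[[553,-200,10],[553,-40,5]]))
for n,I,roi in (("top",T,(250,180,345,230)),("side",S,(230,140,310,230))):
    for c in blobs(I,(0,0,150),(180,60,255),roi,40): print(n,"blade",rect(n,c,5))
    for c in blobs(I,(12,40,130),(30,140,255),roi,40): print(n,"handle",rect(n,c,24))
cv2.imwrite("pics/c6.png",np.hstack([cv2.resize(S[110:230,210:330],(400,400),interpolation=2),cv2.resize(T[150:270,240:360],(400,400),interpolation=2)]))
E
```

```text
[[322.80641069 203.27100469]
 [265.38350535 204.2867514 ]] [[281.01752767 165.76864083]
 [261.65392438 201.68508176]]
top blade (554.2, -97.7, 89.0, array([84.1, 36.4]))
top handle (549.1, -190.9, 85.2, array([108.4,  20.1]))
side blade (554.1, -97.9, 87.0, array([90.1, 39.9]))
side handle (549.5, -188.1, 87.3, array([120.4,  22.7]))
```

View pics/c6.png

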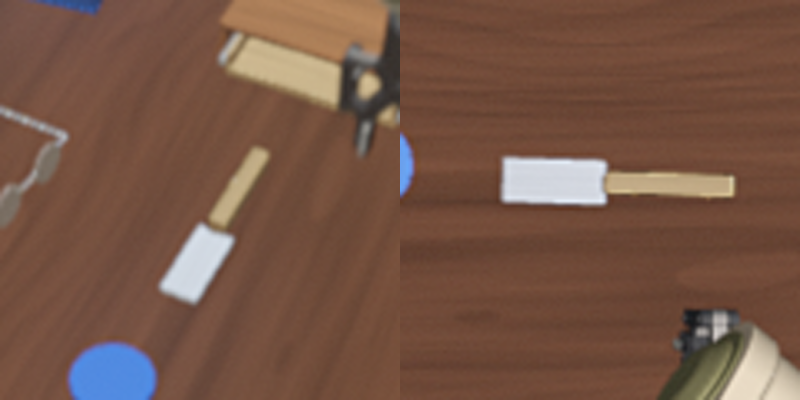

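Crops: the peel lies flat and free, blade centre (554,-98), handle centre (549,-190), axis about 87.2°. So peel_grip is at about (549,-194.5). I'll go over it and grip.

{"fn": "carry_out", "kwargs": {"targets": [{"x": 0.05, "y": -0.01, "z": -0.01, "ax": 0, "ay": 0, "az": -0.022, "hand": 0.4}, {"x": 0.105, "y": -0.02, "z": -0.03, "ax": 0, "ay": 0, "az": -0.022, "hand": 0.4}, {"x": 0.16, "y": -0.025, "z": -0.05, "ax": 0, "ay": 0, "az": -0.022, "hand": 0.4}, {"x": 0.16, "y": -0.025, "z": -0.1, "ax": 0, "ay": 0, "az": -0.022, "hand": 0.4}, {"x": 0.16, "y": -0.025, "z": -0.125, "ax": 0, "ay": 0, "az": -0.022, "hand": 0.4}]}}

```text
time_s: 11.7
eef_pos: [552.3, -194.9, -11.0]
ee_rot: [-0.487, -0.511, -0.489, 0.512]
force: [0.4, 0.0, -0.4]
grip_width: 0.702
```

{"fn": "carry_out", "kwargs": {"targets": [{"x": 0, "y": 0, "z": -0.005, "ax": 0, "ay": 0, "az": 0, "hand": 0.2}, {"x": 0, "y": 0, "z": -0.009, "ax": 0, "ay": 0, "az": 0, "hand": 0}, {"x": 0, "y": 0, "z": -0.009, "ax": 0, "ay": 0, "az": 0, "hand": -0.4}, {"x": 0, "y": 0, "z": -0.009, "ax": 0, "ay": 0, "az": 0, "hand": -1}, {"x": 0, "y": 0, "z": -0.009, "ax": 0, "ay": 0, "az": 0, "hand": -1}], "grip_force": 90}}

```text
time_s: 12.32
eef_pos: [553.6, -196.6, -15.6]
ee_rot: [0.489, 0.512, 0.487, -0.512]
force: [-1.6, 0.3, 6.7]
grip_width: 0.184
```

{"fn": "carry_out", "kwargs": {"targets": [{"x": 0, "y": 0, "z": 0, "ax": 0, "ay": 0, "az": 0, "hand": -1}, {"x": 0, "y": 0, "z": 0, "ax": 0, "ay": 0, "az": 0, "hand": -1}], "grip_force": 90}}

```text
time_s: 12.58
eef_pos: [553.6, -196.6, -15.6]
ee_rot: [0.489, 0.512, 0.487, -0.512]
force: [-1.1, 0.3, 5.7]
grip_width: 0.181
```

{"fn": "carry_out", "kwargs": {"targets": [{"x": 0, "y": 0.01, "z": 0.02, "ax": 0, "ay": 0, "az": 0.05, "hand": -1}, {"x": 0.01, "y": 0.03, "z": 0.05, "ax": 0, "ay": 0, "az": 0.1, "hand": -1}, {"x": 0.03, "y": 0.06, "z": 0.08, "ax": 0, "ay": 0, "az": 0.17, "hand": -1}, {"x": 0.05, "y": 0.09, "z": 0.08, "ax": 0, "ay": 0, "az": 0.24, "hand": -1}, {"x": 0.06, "y": 0.1, "z": 0.08, "ax": 0, "ay": 0, "az": 0.295, "hand": -1}]}}

```text
time_s: 13.2
eef_pos: [613.7, -94.1, 64.4]
ee_rot: [0.559, 0.433, 0.559, -0.433]
force: [0.0, 0.6, -2.4]
grip_width: 0.186
```

```bash
python3 - <<'E'
from h import *
S=viewer.capture("side");T=viewer.capture("top")
s=ctrl.sense();print(s['eef_pos'],s['grip_width'])
M=Rot.from_quat(np.roll(s['ee_rot'],-1)).as_matrix();print(M.round(3),np.degrees(np.arctan2(M[1,1],M[0,1])))
print("glasses",onz("top",[[266,138],[290,139],[314,141]],5))
for n,I,roi in (("top",T,(210,130,330,230)),("side",S,(200,120,300,260))):
    for c in blobs(I,(0,0,150),(180,60,255),roi,60): print(n,"blade",c.reshape(-1,2).mean(0),[rect(n,c,z) for z in (80,90)])
cv2.imwrite("pics/c7.png",np.hstack([cv2.resize(S[110:260,190:340],(400,400),interpolation=2),cv2.resize(T[100:250,200:350],(400,400),interpolation=2)]))
E
```

```text
[613.34817268 -95.23119156  63.35598718] 0.18598071663631016
[[ 0.     0.969  0.248]
 [-0.     0.248 -0.969]
 [-1.     0.     0.   ]] 14.339824722473576
glasses [[ 740.2  -45.3    5. ]
 [ 736.5 -113.1    5. ]
 [ 730.  -181.2    5. ]]
top blade [291.08255159 186.27016886] [(611.0, -79.2, 178.2, array([249.8, 251.7])), (610.0, -78.3, 178.2, array([247.2, 249. ]))]
side blade [245.44117647 191.        ] [(590.2, -2.9, 105.4, array([39.3, 89.6])), (586.8, 4.6, 105.3, array([38.9, 88.7]))]
```

View pics/c7.png

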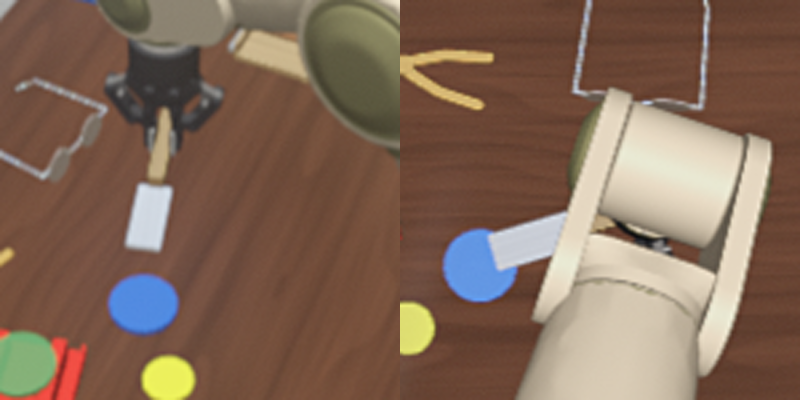

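Crops: the peel is held level by its handle, its blade pointing at the blue disc; tip edge at (494,254) in the right crop and (143,249) in the left. I triangulate the tip and compute the way to the tray.

```bash
python3 - <<'E'
from h import *
print(tri([235.2,195.],[243.8,203.4]))
T=viewer.capture("top");S=viewer.capture("side")
s=ctrl.sense();p=s['eef_pos'];print(p)
for c in blobs(S,(0,0,150),(180,60,255),(200,120,300,260),60)[:1]:
    for z in (81,84,87): print(z,rect("side",c,z))
# visible blade part from top: its two long edges / tip
g=cv2.inRange(cv2.cvtColor(T,cv2.COLOR_BGR2HSV),np.array((0,0,170)),np.array((180,50,255)))
g[:, :225]=0;g[:,256:]=0;g[:175]=0;g[208:]=0
c=max(cv2.findContours(g,0,1)[0],key=cv2.contourArea);
for z in (81,84,87): print("top",z,rect("top",c,z), onz("top",cv2.boxPoints(cv2.minAreaRect(c)),z).tolist())
E
```

```text
(array([575.6,  40.8,  79. ]), np.float64(0.6))
[612.47462224 -96.72995627  62.92275213]
81 (589.3, -2.5, 105.4, array([39.1, 90. ]))
84 (588.3, -0.3, 105.4, array([39. , 89.7]))
87 (587.3, 1.9, 105.5, array([38.8, 89.4]))
top 81 (584.9, 13.0, 105.6, array([35.8, 58.8])) [[594.3, 46.0, 81.0], [610.1, -10.5, 81.0], [575.5, -20.0, 81.0], [559.8, 36.4, 81.0]]
top 84 (584.8, 12.9, 105.6, array([35.7, 58.5])) [[594.1, 45.9, 84.0], [609.8, -10.5, 84.0], [575.3, -20.0, 84.0], [559.7, 36.3, 84.0]]
top 87 (584.5, 12.9, 105.7, array([35.6, 58.3])) [[593.8, 45.8, 87.0], [609.5, -10.4, 87.0], [575.1, -19.9, 87.0], [559.6, 36.2, 87.0]]
```

Tip at (577,41), underside ≈ TCP z + 15.6, yaw 105.5°; both views agree within 1 mm. I'll move to the pre-insert pose.

{"fn": "carry_out", "kwargs": {"targets": [{"x": 0.015, "y": 0.02, "z": 0, "ax": 0, "ay": 0, "az": -0.01, "hand": -1}, {"x": 0.04, "y": 0.06, "z": 0, "ax": 0, "ay": 0, "az": -0.024, "hand": -1}, {"x": 0.06, "y": 0.09, "z": 0, "ax": 0, "ay": 0, "az": -0.024, "hand": -1}, {"x": 0.073, "y": 0.109, "z": -0.015, "ax": 0, "ay": 0, "az": -0.024, "hand": -1}, {"x": 0.073, "y": 0.109, "z": -0.035, "ax": 0, "ay": 0, "az": -0.024, "hand": -1}]}}

```text
time_s: 14.02
eef_pos: [686.2, 12.8, 27.3]
ee_rot: [0.553, 0.441, 0.552, -0.441]
force: [-0.6, -0.6, -1.2]
grip_width: 0.187
```

{"fn": "carry_out", "kwargs": {"targets": [{"x": 0, "y": 0, "z": -0.01, "ax": 0, "ay": 0, "az": 0, "hand": -1}, {"x": 0, "y": 0, "z": -0.016, "ax": 0, "ay": 0, "az": 0, "hand": -1}, {"x": 0, "y": 0, "z": -0.016, "ax": 0, "ay": 0, "az": 0, "hand": -1}, {"x": 0, "y": 0, "z": -0.016, "ax": 0, "ay": 0, "az": 0, "hand": -1}]}}

```text
time_s: 14.52
eef_pos: [686.2, 12.4, 12.7]
ee_rot: [0.553, 0.442, 0.552, -0.441]
force: [0.4, -0.4, -1.6]
grip_width: 0.188
```

```bash
python3 - <<'E'
from h import *
T=viewer.capture("top");S=viewer.capture("side");s=ctrl.sense();print(s['eef_pos'],s['grip_width'])
M=Rot.from_quat(np.roll(s['ee_rot'],-1)).as_matrix();print(np.degrees(np.arctan2(M[1,1],M[0,1])),M[:,0])
for n,I,roi in(("top",T,(190,140,250,205)),("side",S,(175,180,290,280))):
    for c in blobs(I,(0,0,165),(180,60,255),roi,60):
        P=rect(n,c,32); print(n,P, onz(n,cv2.boxPoints(cv2.minAreaRect(c)),32).tolist())
for n,I,roi in(("top",T,(140,130,220,210)),("side",S,(160,220,230,280))):
    for c in blobs(I,(40,60,60),(85,255,255),roi): print(n,"lens",rect(n,c,48))
    for c in blobs(I,(0,120,80),(8,255,255),roi)[:1]: print(n,"red",rect(n,c,8))
cv2.imwrite("pics/c8.png",np.hstack([cv2.resize(S[170:290,160:280],(400,400),interpolation=2),cv2.resize(T[110:230,140:260],(400,400),interpolation=2)]))
E
```

```text
[686.25612942  12.64160069  12.6435653 ] 0.18374905934562807
12.770996747515357 [ 9.98104107e-04 -1.73629973e-04 -9.99999487e-01]
top (642.7, 79.4, 179.1, array([150.6, 175.9])) [[731.9, 154.1, 32.0], [729.4, 2.9, 32.0], [553.6, 5.6, 32.0], [555.9, 154.9, 32.0]]
top (713.3, 40.2, 89.1, array([74.3, 33.4])) [[730.6, 77.1, 32.0], [729.4, 2.9, 32.0], [696.1, 3.4, 32.0], [697.2, 77.4, 32.0]]
side (664.5, 108.0, 103.8, array([37.2, 87.3])) [[672.5, 153.2, 32.0], [696.0, 64.7, 32.0], [656.8, 61.5, 32.0], [635.2, 149.5, 32.0]]
top lens (639.6, 204.6, 88.9, array([73. , 70.4]))
top lens (716.4, 293.5, 0.6, array([41.2, 11.1]))
top red (640.5, 204.0, 14.1, array([118.2, 106.5]))
side lens (640.4, 204.2, 129.3, array([68.6, 75.3]))
side red (642.4, 199.4, 14.3, array([120.5, 119.1]))
```

View pics/c8.png

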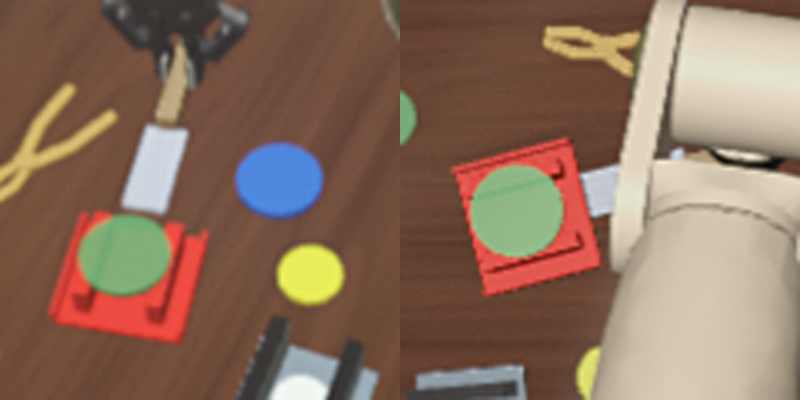

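Crops: the blade lines up with the tray gap, tip at (592,194) in the right crop against the tray's right-edge middle at (584,202). The lens is unmoved, and the offset is about 1 mm after parallax. Sliding in.

{"fn": "carry_out", "kwargs": {"targets": [{"x": -0.003, "y": 0.008, "z": 0, "ax": 0, "ay": 0, "az": 0, "hand": -1}, {"x": -0.008, "y": 0.028, "z": 0, "ax": 0, "ay": 0, "az": 0, "hand": -1}, {"x": -0.014, "y": 0.052, "z": 0, "ax": 0, "ay": 0, "az": 0, "hand": -1}, {"x": -0.02, "y": 0.077, "z": 0, "ax": 0, "ay": 0, "az": 0, "hand": -1}, {"x": -0.024, "y": 0.093, "z": 0, "ax": 0, "ay": 0, "az": 0, "hand": -1}]}}

```text
time_s: 15.25
eef_pos: [661.3, 108.3, 12.1]
ee_rot: [0.553, 0.441, 0.553, -0.441]
force: [-0.1, -0.3, -1.1]
grip_width: 0.184
```

{"fn": "carry_out", "kwargs": {"targets": [{"x": 0, "y": 0, "z": 0, "ax": 0, "ay": 0, "az": 0, "hand": -1}]}}

```text
time_s: 15.38
eef_pos: [661.6, 107.3, 12.1]
ee_rot: [0.553, 0.441, 0.553, -0.441]
force: [-0.1, -0.0, -1.6]
grip_width: 0.18
```

```bash
python3 - <<'E'
from h import *
T=viewer.capture("top");S=viewer.capture("side");s=ctrl.sense();print(s['eef_pos'],s['force'])
for n,I,roi in(("top",T,(140,130,220,210)),("side",S,(160,220,230,280))):
    for c in blobs(I,(40,60,60),(85,255,255),roi): print(n,"lens",rect(n,c,48))
cv2.imwrite("pics/c9.png",np.hstack([cv2.resize(S[190:290,160:260],(400,400),interpolation=2),cv2.resize(T[120:220,140:240],(400,400),interpolation=2)]))
E
```

```text
[662.14169301 105.47854509  12.03929697] [ 0.79369878 -0.35843962 -1.36155191]
top lens (716.4, 293.5, 0.6, array([41.2, 11.1]))
side lens (639.5, 205.4, 66.5, array([74. , 71.6]))
```

View pics/c9.png

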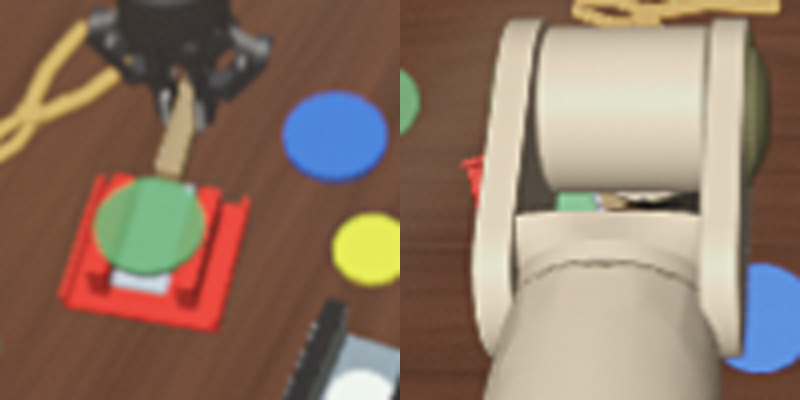

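Left crop: the blade is under the lens with its tip showing beyond at (140,286), the lens rests on the rails, and the handle front is behind it. I check the tip position numerically.

```bash
python3 - <<'E'
from h import *
S=viewer.capture("side");print(ctrl.sense()['eef_pos'])
print(onz("side",[[195,262]],30))
for c in blobs(S,(0,0,140),(180,70,255),(180,250,210,268),8): P=onz("side",c.reshape(-1,2),30); print(rect("side",c,33), P.min(0),P.max(0))
c=max(blobs(S,(35,50,50),(90,255,255),(160,225,230,280)),key=cv2.contourArea); (e,ax,an)=cv2.fitEllipse(cv2.convexHull(c)); print(onz("side",[e],48),e,ax)
E
```

```text
[662.22622143 105.12494023  12.05386481]
[[627.3 242.6  30. ]]
(631.2, 238.1, 18.2, array([36.7, 13.8])) [614.1 224.8  30. ] [650.7 245.6  30. ]
[[639.5 205.   48. ]] (197.07330322265625, 246.09324645996094) (23.858579635620117, 26.5861759185791)
```

Blade within about 1.5 mm of where it should be. Lifting gently.

{"fn": "carry_out", "kwargs": {"targets": [{"x": 0, "y": 0, "z": 0.003, "ax": 0, "ay": 0, "az": 0, "hand": -1}, {"x": 0, "y": 0, "z": 0.006, "ax": 0, "ay": 0, "az": 0, "hand": -1}, {"x": 0, "y": 0, "z": 0.009, "ax": 0, "ay": 0, "az": 0, "hand": -1}, {"x": 0, "y": 0, "z": 0.013, "ax": 0, "ay": 0, "az": 0, "hand": -1}, {"x": 0, "y": 0, "z": 0.018, "ax": 0, "ay": 0, "az": 0, "hand": -1}]}}

```text
time_s: 16.15
eef_pos: [661.9, 105.8, 30.3]
ee_rot: [0.553, 0.441, 0.553, -0.441]
force: [0.1, 0.3, -0.1]
grip_width: 0.187
```

{"fn": "carry_out", "kwargs": {"targets": [{"x": 0, "y": 0, "z": 0.006, "ax": 0, "ay": 0, "az": 0, "hand": -1}, {"x": 0, "y": 0, "z": 0.013, "ax": 0, "ay": 0, "az": 0, "hand": -1}, {"x": 0, "y": 0, "z": 0.02, "ax": 0, "ay": 0, "az": 0, "hand": -1}, {"x": 0, "y": 0, "z": 0.026, "ax": 0, "ay": 0, "az": 0, "hand": -1}, {"x": 0, "y": 0, "z": 0.028, "ax": 0, "ay": 0, "az": 0, "hand": -1}]}}

```text
time_s: 16.77
eef_pos: [662.2, 105.8, 58.6]
ee_rot: [0.553, 0.441, 0.552, -0.441]
force: [-0.3, -0.3, -2.4]
grip_width: 0.18
```

```bash
python3 - <<'E'
from h import *
T=viewer.capture("top");S=viewer.capture("side");s=ctrl.sense();print(s['eef_pos'],s['force'])
M=Rot.from_quat(np.roll(s['ee_rot'],-1)).as_matrix();print(np.degrees(np.arctan2(M[1,1],M[0,1])),M[:,0])
c=max(blobs(S,(35,50,50),(90,255,255),(150,200,240,280)),key=cv2.contourArea); (e,ax,an)=cv2.fitEllipse(cv2.convexHull(c)); print("lens",[onz("side",[e],z) for z in(80,86,90)],rect("side",c,86),e,ax)
for n,I,roi in(("top",T,(140,215,185,262)),("side",S,(220,270,280,315))):
    for c in blobs(I,(0,0,190),(180,60,255),roi,20)[:2]: print(n,"win",onz(n,[cv2.fitEllipse(c)[0]],10),cv2.contourArea(c))
    for c in blobs(I,(80,15,70),(120,110,255),roi,100)[:2]: print(n,"base",rect(n,c,10))
    for c in blobs(I,(0,0,0),(180,255,70),roi,20)[:3]: print(n,"rail",rect(n,c,60))
E
```

```text
[662.0231214  105.81042462  58.19673899] [ 0.26221421  0.25696688 -1.71989447]
12.774382762486331 [ 2.38676542e-04  5.68547875e-05 -9.99999970e-01]
lens [array([[643.3, 201.8,  80. ]]), array([[640.8, 205. ,  86. ]]), array([[639.2, 207.1,  90. ]])] (641.3, 205.4, 24.6, array([74.2, 72.7])) (195.26170349121094, 238.21620178222656) (24.201274871826172, 28.291034698486328)
top win [[457.5 224.5  10. ]] 1231.0
top base (458.9, 281.3, 179.7, array([22.4, 49.8]))
top rail (492.1, 273.0, 89.3, array([32.,  8.]))
top rail (430.5, 275.9, 90.0, array([10.5, 16. ]))
side win [[465.  247.7  10. ]] 195.0
side base (462.0, 249.4, 3.6, array([99.6, 90.8]))
side rail (430.3, 246.2, 96.2, array([13. , 77.9]))
side rail (491.9, 257.4, 94.6, array([12.1, 64.5]))
```

The lens rose with the blade (lens at (640.5, 205.5), z as expected). Stand centre (462, 248.5), x axis at 94°, from both views. Carrying it smoothly.

{"fn": "carry_out", "kwargs": {"targets": [{"x": -0.004, "y": 0.001, "z": 0, "ax": 0, "ay": 0, "az": -0.003, "hand": -1}, {"x": -0.014, "y": 0.003, "z": 0, "ax": 0, "ay": 0, "az": -0.012, "hand": -1}, {"x": -0.029, "y": 0.006, "z": 0, "ax": 0, "ay": 0, "az": -0.026, "hand": -1}, {"x": -0.051, "y": 0.011, "z": 0, "ax": 0, "ay": 0, "az": -0.045, "hand": -1}, {"x": -0.074, "y": 0.016, "z": 0, "ax": 0, "ay": 0, "az": -0.066, "hand": -1}]}}

```text
time_s: 17.5
eef_pos: [586.6, 122.1, 57.9]
ee_rot: [0.537, 0.459, 0.538, -0.46]
force: [-0.5, 0.4, -0.6]
grip_width: 0.182
```

{"fn": "carry_out", "kwargs": {"targets": [{"x": -0.0235, "y": 0.005, "z": 0, "ax": 0, "ay": 0, "az": -0.021, "hand": -1}, {"x": -0.047, "y": 0.01, "z": 0, "ax": 0, "ay": 0, "az": -0.042, "hand": -1}, {"x": -0.07, "y": 0.015, "z": 0, "ax": 0, "ay": 0, "az": -0.063, "hand": -1}, {"x": -0.092, "y": 0.019, "z": 0, "ax": 0, "ay": 0, "az": -0.082, "hand": -1}, {"x": -0.108, "y": 0.0225, "z": 0, "ax": 0, "ay": 0, "az": -0.096, "hand": -1}]}}

```text
time_s: 18.12
eef_pos: [478.3, 144.6, 58.1]
ee_rot: [0.515, 0.485, 0.515, -0.485]
force: [0.0, -0.0, -1.8]
grip_width: 0.188
```

{"fn": "carry_out", "kwargs": {"targets": [{"x": -0.009, "y": 0.002, "z": 0, "ax": 0, "ay": 0, "az": -0.009, "hand": -1}, {"x": -0.0138, "y": 0.0024, "z": 0, "ax": 0, "ay": 0, "az": -0.012, "hand": -1}, {"x": -0.0138, "y": 0.0024, "z": 0, "ax": 0, "ay": 0, "az": -0.012, "hand": -1}, {"x": -0.0138, "y": 0.0024, "z": 0, "ax": 0, "ay": 0, "az": -0.012, "hand": -1}]}}

```text
time_s: 18.62
eef_pos: [466.6, 146.6, 58.0]
ee_rot: [0.512, 0.488, 0.512, -0.488]
force: [0.8, 0.3, -1.5]
grip_width: 0.185
```

```bash
python3 - <<'E'
from h import *
T=viewer.capture("top");S=viewer.capture("side");s=ctrl.sense();print(s['eef_pos'],s['force'])
M=Rot.from_quat(np.roll(s['ee_rot'],-1)).as_matrix();print(np.degrees(np.arctan2(M[1,1],M[0,1])),M[:,0])
for n,I,roi in(("side",S,(200,240,300,320)),("top",T,(130,200,230,270))):
  for c in blobs(I,(35,50,50),(90,255,255),roi)[:1]:
    e,ax,an=cv2.fitEllipse(cv2.convexHull(c)); print(n,"lens",onz(n,[e],87),rect(n,c,87))
  for c in blobs(I,(0,0,140),(180,60,255),roi,30)[:3]: print(n,"blade?",rect(n,c,79))
  for c in blobs(I,(0,0,0),(180,255,70),roi,20)[:3]: print(n,"rail",rect(n,c,60))
cv2.imwrite("pics/c10.png",np.hstack([cv2.resize(S[240:340,190:290],(400,400),interpolation=2),cv2.resize(T[180:280,130:230],(400,400),interpolation=2)]))
E
```

```text
[466.44738978 146.5882112   57.93973107] [-0.04355777  0.36919522 -1.93118059]
2.79671577079458 [ 2.75078277e-05 -5.30404429e-06 -1.00000000e+00]
side lens [[461.2 249.7  87. ]] (461.1, 247.7, 24.7, array([77.1, 75.6]))
side blade? (448.4, 280.6, 4.5, array([93.2, 83.4]))
side blade? (366.9, 318.7, 23.9, array([49.6, 12.7]))
side rail (428.3, 256.7, 92.5, array([11.5, 56.9]))
side rail (447.1, 116.6, 24.6, array([38. , 22.4]))
side rail (490.3, 278.7, 98.6, array([10.5, 22.1]))
top blade? (451.0, 221.3, 89.5, array([186.7, 126.1]))
```

The lens is at (461.2, 248.7) against the stand's (462, 248.5), and level. Lowering.

{"fn": "carry_out", "kwargs": {"targets": [{"x": 0, "y": 0, "z": -0.004, "ax": 0, "ay": 0, "az": 0, "hand": -1}, {"x": 0, "y": 0, "z": -0.009, "ax": 0, "ay": 0, "az": 0, "hand": -1}, {"x": 0, "y": 0, "z": -0.013, "ax": 0, "ay": 0, "az": 0, "hand": -1}, {"x": 0, "y": 0, "z": -0.016, "ax": 0, "ay": 0, "az": 0, "hand": -1}, {"x": 0, "y": 0, "z": -0.0185, "ax": 0, "ay": 0, "az": 0, "hand": -1}]}}

```text
time_s: 19.35
eef_pos: [466.2, 146.7, 39.3]
ee_rot: [0.512, 0.488, 0.512, -0.488]
force: [-0.4, -0.6, -1.3]
grip_width: 0.185
```

{"fn": "carry_out", "kwargs": {"targets": [{"x": 0, "y": 0, "z": -0.0025, "ax": 0, "ay": 0, "az": 0, "hand": -1}, {"x": 0, "y": 0, "z": -0.005, "ax": 0, "ay": 0, "az": 0, "hand": -1}, {"x": 0, "y": 0, "z": -0.009, "ax": 0, "ay": 0, "az": 0, "hand": -1}, {"x": 0, "y": 0, "z": -0.014, "ax": 0, "ay": 0, "az": 0, "hand": -1}, {"x": 0, "y": 0, "z": -0.016, "ax": 0, "ay": 0, "az": 0, "hand": -1}]}}

```text
time_s: 19.98
eef_pos: [466.0, 146.7, 23.1]
ee_rot: [0.512, 0.487, 0.512, -0.488]
force: [0.4, -0.5, -0.9]
grip_width: 0.184
```

```bash
python3 - <<'E'
from h import *
S=viewer.capture("side");s=ctrl.sense();print(s['eef_pos'],s['force'])
for n,I,roi in(("side",S,(200,240,300,320)),):
  for c in blobs(I,(35,50,50),(90,255,255),roi)[:1]:
    e,ax,an=cv2.fitEllipse(cv2.convexHull(c)); print(n,"lens",onz(n,[e],68),rect(n,c,68),[onz(n,[e],z)[0,1] for z in (60,75)])
cv2.imwrite("pics/c11.png",cv2.resize(S[230:330,180:305],(800,600),interpolation=2))
E
```

```text
[465.95367245 146.68339993  23.03070478] [ 0.37937858  0.64309192 -1.30130574]
side lens [[461.4 249.   68. ]] (462.1, 248.0, 24.3, array([76. , 73.5])) [np.float64(245.1), np.float64(252.3)]
```

The lens rests on the rails at z ≈ 68 top, (461.5, 248.5), with the blade sunk below. Withdrawing and going to the free bench area around (500, -100).

{"fn": "carry_out", "kwargs": {"targets": [{"x": 0.0005, "y": -0.008, "z": 0, "ax": 0, "ay": 0, "az": 0, "hand": -1}, {"x": 0.002, "y": -0.028, "z": 0, "ax": 0, "ay": 0, "az": 0, "hand": -1}, {"x": 0.004, "y": -0.055, "z": 0, "ax": 0, "ay": 0, "az": 0, "hand": -1}, {"x": 0.006, "y": -0.085, "z": 0, "ax": 0, "ay": 0, "az": 0, "hand": -1}, {"x": 0.008, "y": -0.115, "z": 0, "ax": 0, "ay": 0, "az": 0, "hand": -1}]}}

```text
time_s: 20.65
eef_pos: [474.3, 30.3, 23.7]
ee_rot: [0.512, 0.488, 0.512, -0.488]
force: [0.9, -0.3, -0.7]
grip_width: 0.189
```

{"fn": "carry_out", "kwargs": {"targets": [{"x": 0.004, "y": -0.035, "z": 0, "ax": 0, "ay": 0, "az": 0, "hand": -1}, {"x": 0.008, "y": -0.075, "z": 0, "ax": 0, "ay": 0, "az": 0, "hand": -1}, {"x": 0.015, "y": -0.115, "z": 0, "ax": 0, "ay": 0, "az": 0, "hand": -1}, {"x": 0.02, "y": -0.155, "z": 0, "ax": 0, "ay": 0, "az": 0, "hand": -1}, {"x": 0.025, "y": -0.18, "z": 0, "ax": 0, "ay": 0, "az": 0, "hand": -1}]}}

```text
time_s: 21.28
eef_pos: [499.1, -150.6, 23.7]
ee_rot: [0.512, 0.488, 0.511, -0.488]
force: [-0.2, -0.1, -1.1]
grip_width: 0.187
```

{"fn": "carry_out", "kwargs": {"targets": [{"x": 0, "y": 0, "z": -0.012, "ax": 0, "ay": 0, "az": 0, "hand": -1}, {"x": 0, "y": 0, "z": -0.024, "ax": 0, "ay": 0, "az": 0, "hand": -1}, {"x": 0, "y": 0, "z": -0.031, "ax": 0, "ay": 0, "az": 0, "hand": -1}, {"x": 0, "y": 0, "z": -0.036, "ax": 0, "ay": 0, "az": 0, "hand": -1}, {"x": 0, "y": 0, "z": -0.037, "ax": 0, "ay": 0, "az": 0, "hand": -1}]}}

```text
time_s: 21.9
eef_pos: [499.1, -147.9, -13.7]
ee_rot: [0.512, 0.487, 0.512, -0.487]
force: [0.2, -0.1, -0.7]
grip_width: 0.187
```

{"fn": "carry_out", "kwargs": {"targets": [{"x": 0, "y": 0, "z": -0.0015, "ax": 0, "ay": 0, "az": 0, "hand": -1}, {"x": 0, "y": 0, "z": -0.0025, "ax": 0, "ay": 0, "az": 0, "hand": -1}, {"x": 0, "y": 0, "z": -0.0025, "ax": 0, "ay": 0, "az": 0, "hand": -1}]}}

```text
time_s: 22.28
eef_pos: [499.3, -148.3, -15.6]
ee_rot: [0.512, 0.488, 0.512, -0.488]
force: [-0.9, 0.6, 3.3]
grip_width: 0.187
```

Contact with the bench. I'll release, rise and clear the view.

{"fn": "carry_out", "kwargs": {"targets": [{"x": 0, "y": 0, "z": 0, "ax": 0, "ay": 0, "az": 0, "hand": -0.4}, {"x": 0, "y": 0, "z": 0, "ax": 0, "ay": 0, "az": 0, "hand": 0.2}, {"x": 0, "y": 0, "z": 0, "ax": 0, "ay": 0, "az": 0, "hand": 0.4}, {"x": 0, "y": 0, "z": 0.03, "ax": 0, "ay": 0, "az": 0, "hand": 0.4}, {"x": 0, "y": 0, "z": 0.08, "ax": 0, "ay": 0, "az": 0, "hand": 0.4}]}}

```text
time_s: 22.9
eef_pos: [498.3, -147.9, 63.8]
ee_rot: [0.511, 0.487, 0.513, -0.488]
force: [-0.1, -1.4, 0.2]
grip_width: 0.701
```

{"fn": "carry_out", "kwargs": {"targets": [{"x": -0.02, "y": -0.03, "z": 0.05, "ax": 0, "ay": 0, "az": 0, "hand": 0.4}, {"x": -0.06, "y": -0.06, "z": 0.08, "ax": 0, "ay": 0, "az": 0, "hand": 0.4}, {"x": -0.1, "y": -0.09, "z": 0.1, "ax": 0, "ay": 0, "az": 0, "hand": 0.4}, {"x": -0.12, "y": -0.14, "z": 0.12, "ax": 0, "ay": 0, "az": 0, "hand": 0.4}, {"x": -0.14, "y": -0.19, "z": 0.12, "ax": 0, "ay": 0, "az": 0, "hand": 0.4}]}}

```text
time_s: 23.52
eef_pos: [358.7, -340.2, 185.8]
ee_rot: [0.513, 0.487, 0.511, -0.488]
force: [0.2, 0.4, -0.6]
grip_width: 0.697
```

```bash
python3 - <<'E'
from h import *
T=viewer.capture("top");S=viewer.capture("side");s=ctrl.sense();print(s['time_s'],s['eef_pos'],s['force'])
for n,I,roi in(("side",S,(200,240,300,320)),("top",T,(130,205,230,270))):
  for c in blobs(I,(35,50,50),(90,255,255),roi)[:1]:
    e,ax,an=cv2.fitEllipse(cv2.convexHull(c)); print(n,"lens",onz(n,[e],68),rect(n,c,68))
for n,I,roi in(("top",T,(220,190,345,240)),("side",S,(230,140,330,250))):
    for c in blobs(I,(0,0,150),(180,60,255),roi,60)[:1]: print(n,"blade",rect(n,c,5))
cv2.imwrite("pics/fin.png",np.vstack([cv2.resize(S[60:360,100:400],(400,400)),cv2.resize(T[80:300,60:460],(400,220))])[:600]) 
cv2.imwrite("pics/fin.png",np.hstack([cv2.resize(S[100:340,140:380],(400,400),interpolation=2),cv2.resize(T[80:280,120:320],(400,400),interpolation=2)]))
E
```

```text
23.625 [ 357.34548578 -342.05952761  184.09772246] [ 0.2944824   0.31077085 -0.60683649]
side lens [[461.3 248.8  68. ]] (462.1, 248.0, 24.3, array([76. , 73.5]))
top lens [[462.  248.3  68. ]] (462.1, 248.5, 89.4, array([76.4, 72.9]))
top blade (493.4, -49.0, 94.1, array([37.8, 86.9]))
side blade (493.8, -49.9, 94.3, array([39., 90.]))
```

View pics/fin.png

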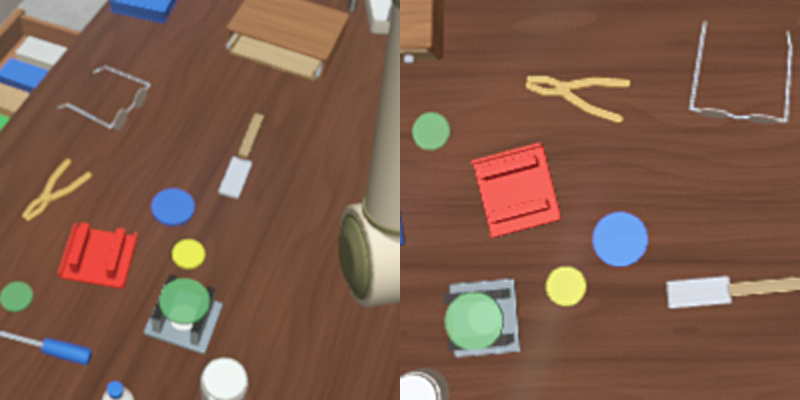

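The picture shows the lens centred on the stand's rails, the tray empty, the peel flat on the bench, the other things in place and the arm clear. Handing in.

```bash
python3 -c "
from rig import finish_job; print(finish_job())"
```

```text
the job is handed in; nothing more can be done
None
```

The job is done and handed in at 23.6 s on the robot's clock. In order:
- I pulled the peel out by its blade, laid it flat on the bench and let go.
- I took it again by the handle, slid the blade under the large green lens and carried the lens level to the stand.
- I set the lens on the rails with the blade sinking between them, withdrew the blade, and laid the peel flat on the open bench.

**Last checks:**
- **Lens:** both cameras put it at about (462, 248.5) mm, against a stand centre measured at (462, 248.5). Its height fits lying on the rails.
- **Peel:** its blade lies at (493, -49) mm, well clear of the stand.
- **Bystanders:** the jar, plier, frame, screwdriver, bottle and the other discs looked in place in the last picture. I did not measure them one by one.
- **Forces:** the readings at the end of each move stayed below 10 N.

**What disagreed:**
- **Missed grasps:** my first two tries at the blade closed on nothing, just above it. The finger ends stood about 19 mm above the reported TCP in the pictures. I worked with that offset afterwards, so the reported z was negative at the bench.
- **Jaw opening:** it read about 3 mm too small on both the blade and the handle.

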